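# Rock an upturned pan lid over on its handle and stand it in the drainer

### The job

The pan lid has been left upside down, rocking on its strap handle, its high edge turned away from you towards the red casserole, where a hand cannot get behind it. Gently press that high edge down, following it round without forcing it, until the lid tips over on its handle and the edge nearest you comes up and stays up; then take the lid by that raised edge. Stand it upright in any free gap of the wire drainer, lowering it right down onto the rails before you let go, and leave the other things on the table where they are.

Things in the scene. Friction and masses are not known exactly. Their poses are not given: they have to be found in the camera images.
- lid: round steel pan lid, 0.15-0.3 kg, loose, upside down. Disc 130 mm across, black silicone rim 9 mm thick and 12 mm wide; strap handle on a 72 mm raised middle (17 mm thick there). Origin: centre of the disc, mid-thickness. z: lid's axis out through the handle; y along the handle; x to the near edge. At the start it leans 36 deg on handle bar and near edge: origin 42 mm up, high edge 78 mm
- lid_near (a point): mid-thickness of the lid's rim at +x, 65 mm from its origin: the edge nearest the robot, down on the table at the start. Once tipped over, it stays up 78 mm above the table, leaning 36 deg
- lid_far (a point): mid-thickness of the lid's rim at -x, 65 mm from its origin: the high edge, towards the casserole. It moves round the handle bar, at first more forwards than down: about 2 N tips it along that arc, but pressed straight down it jams and takes 30 to 50 N. Past level (both edges 50 mm up) it falls over by itself and stays; the disc then lies about 50 mm nearer the casserole, or slid
- lid_handle (a point): centre of the handle's round bar (10 mm thick, 36 mm long, 62 mm over its shoulders), 45 mm from the lid's origin along its z; the bar lies on the table and is the line the lid rocks about
- rack: fixed wire drainer 224 x 112 mm (x, y), left or right of the lid, +x away from the robot, turned up to 0.25 rad; origin under its middle at table height. Nine U wires, 6 mm thick, 24 mm apart at x = -96 to 96 mm, make eight gaps of 18 mm, centred at x = -84, -60, -36, -12, 12, 36, 60, 84 mm. Two white saucers, 120 mm across, fill the last two; the other six are free
- rack_gap (a point): middle of the third gap from the front (rack x = -36 mm), 22 mm up, at the height of the tops of the two rails the lid stands on (along x, at y = -26 and 26 mm). Tines at y = -42 and 42 mm end 93 mm above the table. A standing lid's origin is 82 mm up; its handle, either way round, passes between the tine rows
- casserole: red lidded casserole, 165 mm across, 226 mm over its two handles (along y), 92 mm high, 120 mm at the knob; origin under its middle. Fixed; stands behind the lid, about 220 mm from origin to origin
- canister: loose green canister with a lid, 92x92x120 mm, origin under its middle; bystander, on the other side of the lid from the rack
- mug: loose striped mug, 79 mm across (114 mm with its handle), 96 mm high, origin under its middle; bystander at the right front, before the black coffee machine (fixed, 506 mm high), which fills the right of the table beyond x = 0.48 m, y = -0.20 m: the arm must swing in clear of it
- tin: loose food tin, 57 mm across, 72 mm high, origin under its middle; bystander at the right

How it is judged:
By the outcome, as a careful person would: the job done as asked, in the order asked, and still so for the second after the job is handed in, with the robot touching nothing.
It also fails if it takes over 54 s, if anything falls off the work surface, if the arm or the gripper's body presses on something with over 40 N, if the wrist force passes 120 N, or if a joint passes its speed limit or range.

### The arm

A 6-joint arm with a two-finger parallel gripper is mounted at the origin on a cart in front of the work surface, level with it; the furniture and walls round the work are solid. World frame = base frame: x ahead of the robot, y to its left, z up, the work surface at z = 0. Lengths are in m, angles in rad, forces in N, time in s.
With the tool pointing down it reaches from about 0.35 to 0.85 m from the base axis. Payload 8.1 kg.
Tool frame: the origin (TCP) lies between the finger pads; the fingertips stand 11 mm ahead of it and the grasp point (between the pads) lies 8 mm behind it (tips_ahead is the z of the fingertips in the tool frame, in m); z points along the fingers, y is the line along which they close (so a half turn about z gives the same grasp; the last joint's range is limited). The gripper opens to 93 mm and grips with 3 to 60 N. Pads are 15 mm wide; open, the fingers measure 128 mm over their backs; the gripper's body (75 mm by 188 mm) begins 65 mm behind the grasp point.
Start: joints at [-1.323, 0.13, 1.488, -0, 1.523, -0.085], TCP at [0.196, -0.567, 0.23] pointing down, gripper open.
Joint ranges: [-2.96, 2.96], [-0.89, 2.26], [0.02, 2.5], [-1.34, 4.48], [0, 2.73], [-2.66, 2.66]. Speed limits (rad/s): [2.39, 2.39, 2.79, 3.14, 3.14, 3.14].

### API

Orientations are given as a rotation vector (axis times angle).
In Python, from plant import read_state, read_camera, close_job, tips_ahead gives the robot as it stands. The module is installed in compiled form; this text tells all that it offers.
- The arm moves only by the tool move_arm, never from a script. Its argument "plan" is a list of rows, each a list of 7 numbers: the turn, a rotation vector about the tool's x, y, z in units of 6 degrees (1.0 is 6 degrees), then the shift along the tool's x, y, z in units of 25 mm (1.0 is 25 mm), then the finger opening in mm, from 0 to 93. A call has exactly 10 rows; each row shifts and turns the commanded pose from where the row before left it, along the tool's axes as they then stand; what a row does not reach is not made up. A row lasts 1/10 s, in which the tool goes at most 50 mm and 8.59 degrees, less where a joint would pass 70% of its speed; a pose out of reach is approached as far as the arm can. A call is refused whole if a number of a shift passes 1 or a number of a turn 1, either way. A call with a gripper value outside its range is refused whole. The fingers move at their own pace and stop on an object; "force" is the grip in N (left out, the last holds). Time passes only in rows, so rows that do not move let the fingers close, or fill a call up. It gives the time, the measured TCP pose, the force, the opening and the grip force at its end, in the units of the state.
- read_state(): the state, without advancing time (a new reading comes with each control period).
- read_camera(name): name is "scene" or "top" or "wrist"; returns a dict with "frame" (480x640x3 uint8, red, green, blue), "z_map" (480x640 float32, m along the optical axis (not along the pixel's ray), 0 where there is no reading), "fx", "fy", "cx", "cy" (pixels), "rvec" (rotation vector, rad) and "tvec" (3), from world to camera coordinates, as OpenCV has them. Camera axes: x right, y down, z forward; pixel columns grow to the right and rows downward; lengths in m; the calibration is good to about 2 mm. A picture is of the moment at which its call begins.
- close_job(): hands the job in; it is judged then, once.
The state is a dict: "t": time; "q": joint angles; "dq": joint speeds; "joint_torque": joint torques, N m; "tool_pos": TCP position; "orientation": TCP orientation; "force": force on the tool from outside, world axes, zero at the start; "wrist_torque": the same for the moment, N m; "opening": finger opening in m; "gripper_force": force on a finger pad.
Only numpy, scipy, OpenCV 4.12 (cv2) and the standard library are available. Lean on these libraries where they do the work, as an engineer would, in place of code of your own. Each camera call takes 0.05 s, during which the arm holds its last target. There are 200 camera calls.

## Working session

There is one attempt and no reset: what is moved stays moved. The work goes in short steps, Python scripts to look and compute and a tool call to move; the robot and the scene stay as the last step left them, time stands still between calls to the robot, and variables do not carry over. Pictures are saved under pics/ and viewed, at most 10 in all, crops included, and the job is handed in when it is done.

Besides the shell and the picture viewer there is one more tool, called after "Emit:" by a JSON object that holds its "fn" and its "kwargs", one argument or row to a line. move_arm: Moves the arm, as the interface text tells. Its arguments: {"type":"object","properties":{"plan":{"type":"array","items":{"type":"array","items":{"type":"number"}}},"force":{"type":"number"}},"required":["plan"]}

```bash
ls; mkdir -p pics
cat > h.py <<'E'
import numpy as np, cv2
from scipy.spatial.transform import Rotation as R
from plant import read_state, read_camera, close_job, tips_ahead
def cam(n):
    c=read_camera(n); c['R']=R.from_rotvec(np.ravel(c['rvec'])).as_matrix(); c['t']=np.ravel(c['tvec']); return c
def pts(c):
    v,u=np.mgrid[0:480,0:640]; z=c['z_map']
    P=np.stack([(u-c['cx'])/c['fx']*z,(v-c['cy'])/c['fy']*z,z],-1)
    W=(P-c['t'])@c['R']; W[z<=0]=np.nan; return W
def proj(c,p):
    q=c['R']@np.asarray(p)+c['t']; return q[0]/q[2]*c['fx']+c['cx'], q[1]/q[2]*c['fy']+c['cy']
def delta(target_p,target_R):
    s=read_state(); Rt=R.from_rotvec(s['orientation']); 
    return Rt.inv().apply(np.array(target_p)-s['tool_pos'])/0.025, (Rt.inv()*target_R).as_rotvec()/np.radians(6)
E
python3 - <<'E'
from h import *
for n in ['scene','top']:
    c=cam(n); cv2.imwrite(f'pics/{n}0.png',c['frame'][:,:,::-1]); W=pts(c)
    print(n,c['fx'],-c['R'].T@c['t'], c['R'][2])
    np.savez(f'/tmp/{n}0.npz',W=W,f=c['frame'])
s=read_state(); print(s, tips_ahead)
E
```

```text
pics
scene 580.89111066571 [0.1090639  0.9612813  0.90694338] [ 0.35672243 -0.71230622 -0.60445757]
top 585.5344689204113 [ 0.40113947 -0.0097823   1.3331551 ] [ 0.16314323 -0.00454669 -0.98659192]
{'t': 0.1, 'q': array([-1.32342728e+00,  1.31105995e-01,  1.48917033e+00, -2.29264949e-05,
        1.52298575e+00, -8.54292826e-02]), 'dq': array([ 0.00241607,  0.00038296, -0.00088666,  0.00214214, -0.00113324,
        0.00081375]), 'joint_torque': array([ 1.03239487e-03, -5.61340284e+01, -4.93098342e+01,  7.70116900e-02,
        2.90112826e-02, -6.23576352e-05]), 'tool_pos': array([ 0.19588874, -0.56660011,  0.2286802 ]), 'orientation': array([-3.09656020e+00, -5.20075743e-01,  2.47817849e-04]), 'force': array([0.30916115, 0.66052541, 0.36445885]), 'wrist_torque': array([-0.05754278, -0.04631343,  0.0544409 ]), 'gripper_force': 0.0, 'opening': 0.09325262492187045} 0.011
```

View pics/scene0.png

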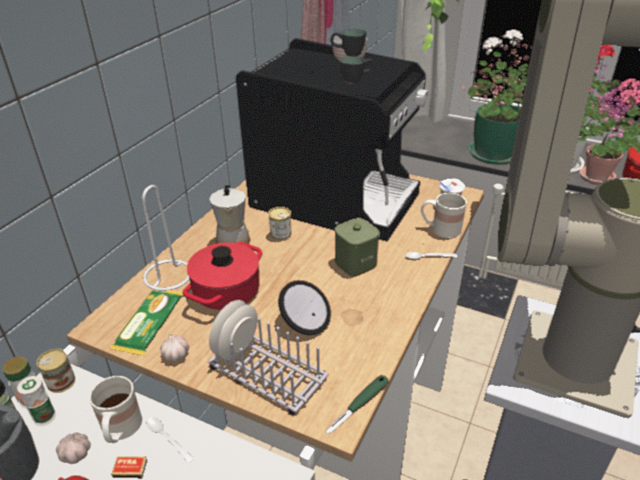

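View pics/top0.png

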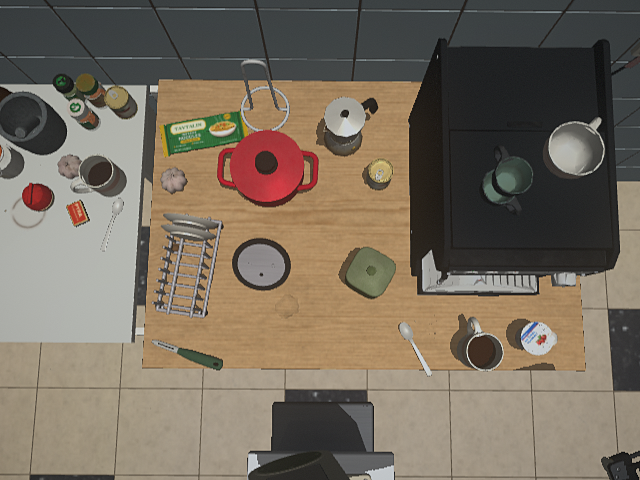

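The scene view shows the lid at about (304,307), with the casserole behind it at (223,277), the rack at (268,365) and the canister at (357,247). In the top view the lid is at (262,264), the rack at (188,268), the casserole at (267,165), the canister at (371,272) and the saucers at (188,225).

Run:
```python
from h import *
d=np.load('/tmp/top0.npz'); W=d['W']; f=d['f']
def reg(u0,u1,v0,v1,zmin=0.008,zmax=0.3):
    P=W[v0:v1,u0:u1].reshape(-1,3); return P[(P[:,2]>zmin)&(P[:,2]<zmax)]
L=reg(228,298,232,296)
print('lid',len(L),L.min(0),L.max(0))
# upper face plane fit
for it in range(4):
    c=L.mean(0) if it==0 else c
    A=np.c_[L[:,:2],np.ones(len(L))]; k=np.linalg.lstsq(A,L[:,2],rcond=None)[0]
    r=L[:,2]-A@k; print(k,np.std(r)); L=L[np.abs(r)<max(2*np.std(r),.004)]
n=np.array([-k[0],-k[1],1]);n/=np.linalg.norm(n); print('tilt',np.degrees(np.arccos(n[2])),'dir',np.degrees(np.arctan2(n[1],n[0])))
e1=np.cross(n,[0,0,1]);e1/=np.linalg.norm(e1);e2=np.cross(n,e1)
q=np.c_[L@e1,L@e2].astype(np.float32); (cc,rr)=cv2.minEnclosingCircle(q); 
print('centre',cc[0]*e1+cc[1]*e2+n*np.mean(L@n),'r',rr,'n',n)
for nm,b in dict(cass=(215,322,125,212),can=(340,402,240,302),rack=(150,226,205,322)).items():
    P=reg(*b); print(nm,P.min(0),P.max(0), cv2.minAreaRect(P[:,:2].astype(np.float32)))
T=reg(150,226,205,322,.084,.1); print('tines',len(T))
# scene view too
P=np.load('/tmp/scene0.npz')['W'].reshape(-1,3)
for nm,Q in (('top',W.reshape(-1,3)),('scene',P)):
    m=(Q[:,2]>.008)&(Q[:,2]<.15)&(Q[:,0]>.25)&(Q[:,0]<.6)&(Q[:,1]>.1)&(Q[:,1]<.32)
    S=Q[m&(Q[:,2]<.12)]; print(nm,cv2.minAreaRect(S[:,:2].astype(np.float32)))
```

```text
lid 2423 [0.50202906 0.05659186 0.00801251] [0.63547176 0.21161239 0.08835072]
[ 0.68988458 -0.03557042 -0.3345297 ] 0.005428074018136653
[ 0.71105349 -0.03618187 -0.34604535] 0.003138408406644439
[ 0.7145727  -0.03723246 -0.34785452] 0.002786215652539775
[ 0.71758011 -0.03839646 -0.34935194] 0.0026183276795499594
tilt 35.70127510798781 dir 176.93712356096225
centre [0.55715527 0.1347097  0.04529178] r 0.06636597961187363 n [-0.58272567  0.03118064  0.81207054]
cass [0.69011838 0.00685067 0.0080096 ] [0.89566967 0.2544585  0.12757565] ((0.7923370003700256, 0.13056674599647522), (0.2061687856912613, 0.24613770842552185), 0.4722481966018677)
can [ 0.48132676 -0.17956758  0.00807393] [ 0.60885304 -0.04238005  0.12224712] ((0.5410348773002625, -0.11015709489583969), (0.13528871536254883, 0.12561194598674774), 85.3326187133789)
rack [0.4387479  0.22407606 0.00802985] [0.68114594 0.38065128 0.13922103] ((0.5602864027023315, 0.3020416796207428), (0.15575021505355835, 0.24287262558937073), 89.48857879638672)
tines 307
top ((0.4637305736541748, 0.21014797687530518), (0.21960142254829407, 0.2725893557071686), 89.80199432373047)
scene ((0.4631953537464142, 0.21000266075134277), (0.21970246732234955, 0.27361467480659485), 89.95271301269531)
```

```bash
cat >> h.py <<'E'
from scipy.linalg import fractional_matrix_power as fmp
def down(tilt,yaw):
    """tool y horizontal heading=yaw when tilt=0, tool z down; tilt>0 (deg) swings fingers forward along heading"""
    h=np.array([np.cos(yaw),np.sin(yaw),0]); t=np.radians(tilt); k=np.array([0,0,1.])
    z=np.sin(t)*h-np.cos(t)*k; y=np.cos(t)*h+np.sin(t)*k
    return np.c_[np.cross(y,z),y,z]
def T(p,Rm): M=np.eye(4); M[:3,:3]=Rm; M[:3,3]=p; return M
def rows(A,B,n):
    X=fmp(np.linalg.inv(A)@B,1/n).real
    return np.round(np.r_[R.from_matrix(X[:3,:3]).as_rotvec()/np.radians(6),X[:3,3]/.025],3)
def now():
    s=read_state(); return T(s['tool_pos'],R.from_rotvec(s['orientation']).as_matrix())
E
python3 - <<'E'
from h import *
for n in('top','scene'):
    Q=np.load(f'/tmp/{n}0.npz')['W'].reshape(-1,3)
    m=(Q[:,0]>.42)&(Q[:,0]<.7)&(Q[:,1]>.215)&(Q[:,1]<.39)
    for a,b in((.012,.035),(.05,.1),(.08,.1)):
        S=Q[m&(Q[:,2]>a)&(Q[:,2]<b)]; r=cv2.minAreaRect(S[:,:2].astype(np.float32)); print(n,a,b,len(S),r)
# top-image zoom of rack with plot of tine points
c=np.load('/tmp/top0.npz')['f']; cv2.imwrite('pics/rack.png',cv2.resize(c[200:325,145:305,::-1],None,fx=5,fy=4.8,interpolation=cv2.INTER_CUBIC))
A=now(); print(A)
for p,y in(((.24,-.28,.26),-.9),((.36,-.02,.26),-.05),((.50,.133,.20),-.05)):
    B=T(p,down(0,y)); print(p,rows(A,B,10)); A=B
E
```

```text
top 0.012 0.035 1766 ((0.5598615407943726, 0.2998013496398926), (0.1181502640247345, 0.23093949258327484), 82.2881851196289)
top 0.05 0.1 659 ((0.5588012933731079, 0.2984704077243805), (0.11537866294384003, 0.1974874883890152), 81.94419860839844)
top 0.08 0.1 362 ((0.558920681476593, 0.29931390285491943), (0.11367486417293549, 0.1974874883890152), 81.94419860839844)
scene 0.012 0.035 2286 ((0.5572024583816528, 0.3012351393699646), (0.11605871468782425, 0.2279966026544571), 81.88026428222656)
scene 0.05 0.1 1606 ((0.5565677881240845, 0.3013504147529602), (0.11776936799287796, 0.1953197717666626), 81.47607421875)
scene 0.08 0.1 689 ((0.5562458038330078, 0.300190806388855), (0.11744635552167892, 0.1937745064496994), 82.30479431152344)
[[ 9.45131523e-01  3.26689789e-01 -4.30966418e-04  1.95888737e-01]
 [ 3.26690051e-01 -9.45130154e-01  1.61299218e-03 -5.66600111e-01]
 [ 1.19628716e-04 -1.66528219e-03 -9.99998606e-01  2.28680197e-01]
 [ 0.00000000e+00  0.00000000e+00  0.00000000e+00  1.00000000e+00]]
(0.24, -0.28, 0.26) [-0.002 -0.    -0.323  0.694 -0.937 -0.124]
(0.36, -0.02, 0.26) [ 0.     0.    -0.812  1.176 -0.1    0.   ]
(0.5, 0.133, 0.2) [0.    0.    0.    0.639 0.529 0.24 ]
```

View pics/rack.png

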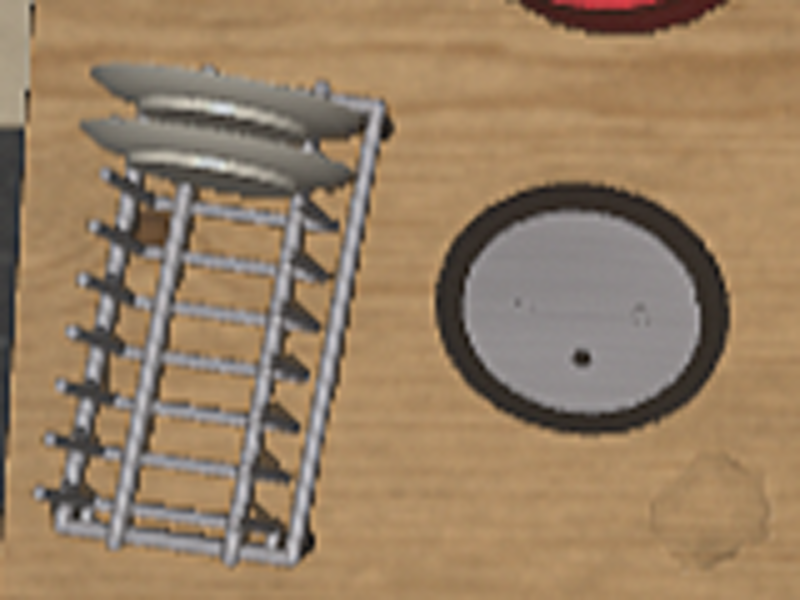

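Emit:
{"fn": "move_arm", "kwargs": {
  "plan": [
    [0,0,-0.32,0.69,-0.94,-0.12,0],
    [0,0,-0.32,0.69,-0.94,-0.12,0],
    [0,0,-0.32,0.69,-0.94,-0.12,0],
    [0,0,-0.32,0.69,-0.94,-0.12,0],
    [0,0,-0.32,0.69,-0.94,-0.12,0],
    [0,0,-0.32,0.69,-0.94,-0.12,0],
    [0,0,-0.32,0.69,-0.94,-0.12,0],
    [0,0,-0.32,0.69,-0.94,-0.12,0],
    [0,0,-0.32,0.69,-0.94,-0.12,0],
    [0,0,-0.32,0.69,-0.94,-0.12,0]
  ],
  "force": 10
}}

```text
t: 1.1
tool_pos: [0.2391, -0.2788, 0.2593]
orientation: [-2.967, -1.032, 0.0]
force: [1.3, 0.8, -0.2]
opening: 0.0176
gripper_force: 0.0
```

Emit:
{"fn": "move_arm", "kwargs": {
  "plan": [
    [0,0,-0.8,0.98,-0.08,0,0],
    [0,0,-0.8,0.98,-0.08,0,0],
    [0,0,-0.8,0.98,-0.08,0,0],
    [0,0,-0.8,0.98,-0.08,0,0],
    [0,0,-0.8,0.98,-0.08,0,0],
    [0,0,-0.8,0.98,-0.08,0,0],
    [0,0,-0.8,0.98,-0.08,0,0],
    [0,0,-0.8,0.98,-0.08,0,0],
    [0,0,-0.8,0.98,-0.08,0,0],
    [0,0,-0.8,0.98,-0.08,0,0]
  ]
}}

```text
t: 2.1
tool_pos: [0.3418, -0.0635, 0.2592]
orientation: [-2.288, -2.152, 0.0]
force: [-0.2, 0.5, 0.1]
opening: 0.0005
gripper_force: 0.0
```

Run:
```python
from h import *
A=now()
for p in ((.50,.133,.16),(.55,.133,.106)):
    B=T(p,down(0,-.05)); print(p,rows(A,B,10)); A=B
```

```text
(0.5, 0.133, 0.16) [-0.001 -0.    -0.011  0.82   0.587  0.397]
(0.55, 0.133, 0.106) [0.    0.    0.    0.01  0.2   0.216]
```

Emit:
{"fn": "move_arm", "kwargs": {
  "plan": [
    [0,0,0,0.82,0.59,0.4,0],
    [0,0,0,0.82,0.59,0.4,0],
    [0,0,0,0.82,0.59,0.4,0],
    [0,0,0,0.82,0.59,0.4,0],
    [0,0,0,0.82,0.59,0.4,0],
    [0,0,0,0.82,0.59,0.4,0],
    [0,0,0,0.82,0.59,0.4,0],
    [0,0,0,0.82,0.59,0.4,0],
    [0,0,0,0.82,0.59,0.4,0],
    [0,0,0,0.82,0.59,0.4,0]
  ]
}}

```text
t: 3.1
tool_pos: [0.5027, 0.1312, 0.1587]
orientation: [-2.292, -2.148, 0.001]
force: [-0.6, -0.0, -0.2]
opening: 0.0008
gripper_force: 0.0
```

Emit:
{"fn": "move_arm", "kwargs": {
  "plan": [
    [0,0,0,0,0.33,0.36,0],
    [0,0,0,0,0.33,0.36,0],
    [0,0,0,0,0.33,0.36,0],
    [0,0,0,0,0.33,0.36,0],
    [0,0,0,0,0.33,0.36,0],
    [0,0,0,0,0.33,0.36,0],
    [0,0,0,0,0,0,0],
    [0,0,0,0,0,0,0],
    [0,0,0,0,0,0,0],
    [0,0,0,0,0,0,0]
  ]
}}

```text
t: 4.1
tool_pos: [0.552, 0.1272, 0.1063]
orientation: [2.292, 2.148, 0.001]
force: [-0.1, -0.4, 0.3]
opening: 0.0002
gripper_force: 0.0
```

Run:
```python
from h import *
c=cam('scene'); u,v=proj(c,(.58,.133,.06)); print(u,v)
u,v=int(u),int(v); im=c['frame'][v-75:v+75,u-100:u+100,::-1]; cv2.imwrite('pics/pre.png',cv2.resize(im,None,fx=4,fy=4,interpolation=cv2.INTER_CUBIC))
s=read_state(); print(s['tool_pos'],s['q'],s['force'])
for p in ((.603,.133,.080),(.50,.136,.003),(.585,.133,.006)): print(p,proj(c,p))
```

```text
295.8186959531805 297.519601783751
[0.55202589 0.12724968 0.10626803] [1.36026862e-01 1.32191882e-01 1.71689310e+00 4.32300486e-05
 1.29156417e+00 2.01079210e-01] [ 0.06654493 -0.03586957 -0.31308536]
(0.603, 0.133, 0.08) (np.float64(286.18498738679256), np.float64(287.6150217784245))
(0.5, 0.136, 0.003) (np.float64(328.293152367035), np.float64(328.29571335234266))
(0.585, 0.133, 0.006) (np.float64(294.65555955436866), np.float64(314.8892774847738))
```

View pics/pre.png

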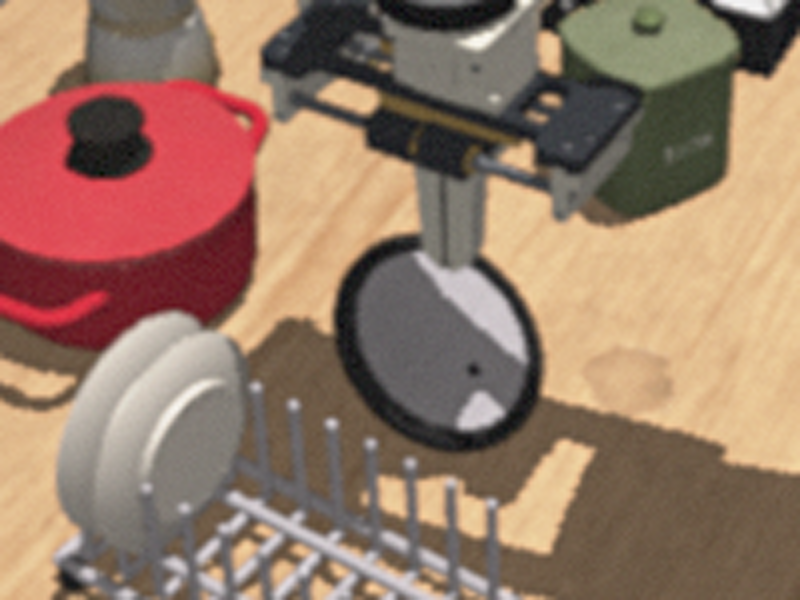

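Emit:
{"fn": "move_arm", "kwargs": {
  "plan": [
    [0,0,0,0.03,0.14,0.06,0],
    [0,0,0,0.03,0.14,0.06,0],
    [0,0,0,0.03,0.14,0.06,0],
    [0,0,0,0.03,0.14,0.06,0],
    [0,0,0,0.03,0.14,0.06,0],
    [0,0,0,0.03,0.14,0.06,0],
    [0,0,0,0.03,0.14,0.06,0],
    [0,0,0,0.03,0.14,0.06,0],
    [0,0,0,0.03,0.14,0.06,0],
    [0,0,0,0.03,0.14,0.06,0]
  ]
}}

```text
t: 5.15
tool_pos: [0.5876, 0.1324, 0.0905]
orientation: [-2.293, -2.148, -0.0]
force: [0.8, 0.5, 0.8]
opening: 0.0002
gripper_force: 0.0
```

Emit:
{"fn": "move_arm", "kwargs": {
  "plan": [
    [0,0,0,0,0.1,0.03,0],
    [0,0,0,0,0.1,0.03,0],
    [0,0,0,0,0.1,0.03,0],
    [0,0,0,0,0.1,0.03,0],
    [0,0,0,0,0.1,0.03,0],
    [0,0,0,0,0.09,0.04,0],
    [0,0,0,0,0.09,0.04,0],
    [0,0,0,0,0.09,0.04,0],
    [0,0,0,0,0.09,0.04,0],
    [0,0,0,0,0.09,0.04,0]
  ]
}}

```text
t: 6.15
tool_pos: [0.6114, 0.1308, 0.082]
orientation: [2.292, 2.148, 0.001]
force: [1.1, -0.1, 3.8]
opening: 0.0003
gripper_force: 1.3
```

```bash
cat > look.py <<'E'
import sys; from h import *
c=cam('scene'); W=pts(c); Q=W.reshape(-1,3); u,v=map(int,proj(c,(.58,.133,.06)))
if len(sys.argv)>1:
    cv2.imwrite(f'pics/{sys.argv[1]}.png',cv2.resize(c['frame'][v-75:v+75,u-100:u+100,::-1],None,fx=4,fy=4,interpolation=cv2.INTER_CUBIC))
f=c['frame'].reshape(-1,3).astype(int)
m=(np.abs(Q[:,0]-.59)<.12)&(np.abs(Q[:,1]-.133)<.075)&(Q[:,2]>.004)&(Q[:,2]<.1)&(f.max(1)-f.min(1)<25)
ru=(f.max(1)<70)&m  # black rim
P=Q[ru]
for i in range(5):
    k=np.linalg.lstsq(np.c_[P[:,:2],np.ones(len(P))],P[:,2],rcond=None)[0]; r=P[:,2]-np.c_[P[:,:2],np.ones(len(P))]@k
    P=P[np.abs(r)<max(.004,2*r.std())]
n=np.r_[-k[:2],1]; n/=np.linalg.norm(n)
e1=np.cross(n,[0,1,0]); e1/=np.linalg.norm(e1); e2=np.cross(n,e1)
q=np.c_[P@e1,P@e2]; A=np.c_[2*q,np.ones(len(q))]; s=np.linalg.lstsq(A,(q**2).sum(1),rcond=None)[0]
ce=s[0]*e1+s[1]*e2+np.mean(P@n)*n
print('N',len(P),'n',n.round(3),'tilt',np.degrees(np.arccos(n[2])).round(1),'fit centre',ce.round(4),'r',np.sqrt(s[2]+s[0]**2+s[1]**2).round(4),'zrange',P[:,2].min(),P[:,2].max(),'x',P[:,0].min(),P[:,0].max())
t=read_state(); print(t['t'],t['tool_pos'],t['force'])
E
python3 look.py
```

```text
N 465 n [-0.37   0.022  0.929] tilt 21.7 fit centre [0.5667 0.1367 0.0514] r 0.0586 zrange 0.026506017994506966 0.07609587119182837 x 0.5076352330923695 0.6243920077139101
6.2 [0.61141246 0.13073892 0.0817212 ] [ 0.05698042 -0.03616455  2.04856556]
```

Emit:
{"fn": "move_arm", "kwargs": {
  "plan": [
    [0,0,0,0,0.12,0.07,0],
    [0,0,0,0,0.12,0.07,0],
    [0,0,0,0,0.12,0.07,0],
    [0,0,0,0,0.11,0.08,0],
    [0,0,0,0,0.11,0.08,0],
    [0,0,0,0,0.1,0.09,0],
    [0,0,0,0,0.1,0.1,0],
    [0,0,0,0,0.1,0.11,0],
    [0,0,0,0,0.1,0.12,0],
    [0,0,0,0,0.1,0.12,0]
  ]
}}

```text
t: 7.2
tool_pos: [0.6378, 0.129, 0.0586]
orientation: [-2.292, -2.148, 0.001]
force: [0.1, 0.1, -0.3]
opening: 0.0004
gripper_force: 0.0
```

```bash
python3 look.py
```

```text
N 382 n [ 0.389 -0.007  0.921] tilt 22.9 fit centre [0.6064 0.1356 0.0519] r 0.058 zrange 0.0243631312133649 0.07883413528847255 x 0.5474750564617216 0.6649790033109664
7.25 [0.63780787 0.12893133 0.05805417] [-0.81066226 -0.77192897 -1.21735421]
```

Emit:
{"fn": "move_arm", "kwargs": {
  "plan": [
    [0,0,0,0,0,-0.8,0],
    [0,0,0,0,0,-0.8,0],
    [0,0,0,0,0,-0.8,0],
    [0,0,0,0,-0.2,-0.8,0],
    [0,0,0,0,-0.5,-0.5,15],
    [0,0,0,0,-0.8,0,30],
    [0,0,0,0,-0.8,0,50],
    [0,0,0,0,-0.8,0,50],
    [0,0,0,0,-0.8,0,50],
    [0,0,0,0,-0.8,0,50]
  ]
}}

```text
t: 8.25
tool_pos: [0.5198, 0.1367, 0.1515]
orientation: [-2.293, -2.148, 0.0]
force: [-0.5, 0.0, 0.5]
opening: 0.044
gripper_force: 0.0
```

```bash
python3 look.py tipped
python3 - <<'E'
from h import *
Q=pts(cam('top')).reshape(-1,3)
m=(np.abs(Q[:,0]-.61)<.085)&(np.abs(Q[:,1]-.135)<.075)&(Q[:,2]>.004)&(Q[:,2]<.095); S=Q[m]
print(len(S),S.min(0),S.max(0))
E
```

```text
N 273 n [ 0.568 -0.004  0.823] tilt 34.6 fit centre [0.6203 0.135  0.0487] r 0.0575 zrange 0.012492288129898069 0.08492783311577785 x 0.5680887544464343 0.6701486948932258
8.3 [0.51736588 0.13707885 0.15110992] [ 2.06797275  1.39078298 -0.2419931 ]
926 [0.52563014 0.06002726 0.00401154] [0.6949941  0.20819129 0.08379041]
```

View pics/tipped.png

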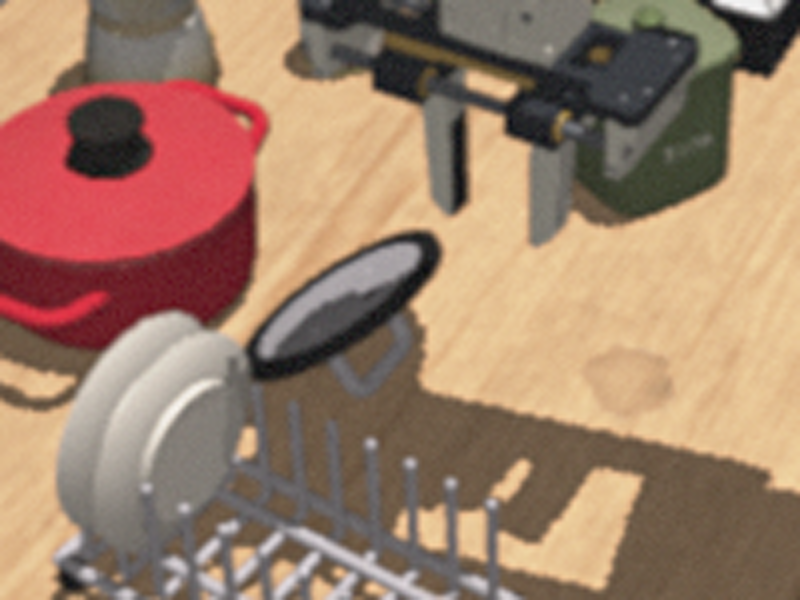

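Run:
```python
from h import *
A=now(); D=down(54,-.03)
g=np.array([.5748,.136,.0745]); B=T(g-.065*D[:,2],D); r=rows(A,B,10); print(r)
X=fmp(np.linalg.inv(A)@B,.1).real; P=A.copy()
for i in range(10):
    P=P@X; print((P[:3,3]+.011*P[:3,2]+.05*P[:3,1]).round(3),(P[:3,3]+.011*P[:3,2]-.05*P[:3,1]).round(3))
print(rows(B,T(g,D),10))
```

```text
[-0.901  0.016 -0.03   0.002 -0.053  0.152]
[0.568 0.134 0.141] [0.469 0.14  0.132]
[0.568 0.134 0.142] [0.47  0.14  0.124]
[0.567 0.135 0.143] [0.471 0.14  0.115]
[0.566 0.135 0.144] [0.473 0.14  0.107]
[0.565 0.135 0.145] [0.476 0.139 0.099]
[0.565 0.135 0.145] [0.48  0.139 0.092]
[0.564 0.136 0.146] [0.485 0.139 0.084]
[0.563 0.136 0.146] [0.49  0.139 0.078]
[0.562 0.136 0.146] [0.495 0.138 0.071]
[0.561 0.136 0.147] [0.502 0.138 0.066]
[ 0.    0.   -0.   -0.    0.    0.26]
```

Emit:
{"fn": "move_arm", "kwargs": {
  "plan": [
    [-0.9,0.02,-0.03,0,-0.05,0.15,50],
    [-0.9,0.02,-0.03,0,-0.05,0.15,50],
    [-0.9,0.02,-0.03,0,-0.05,0.15,50],
    [-0.9,0.02,-0.03,0,-0.05,0.15,50],
    [-0.9,0.02,-0.03,0,-0.05,0.15,50],
    [-0.9,0.02,-0.03,0,-0.05,0.15,50],
    [-0.9,0.02,-0.03,0,-0.05,0.15,50],
    [-0.9,0.02,-0.03,0,-0.05,0.15,50],
    [-0.9,0.02,-0.03,0,-0.05,0.15,50],
    [-0.9,0.02,-0.03,0,-0.05,0.15,50]
  ]
}}

```text
t: 9.35
tool_pos: [0.5449, 0.1455, 0.12]
orientation: [1.723, 1.646, 0.774]
force: [-0.4, -2.0, 0.9]
opening: 0.0496
gripper_force: 0.0
```

```bash
python3 look.py pregrasp
python3 - <<'E'
from h import *
A=now(); print(A.round(3),read_state()['q'].round(2))
D=down(54,-.03); print(rows(A,T([.5748,.136,.0745],D),10))
c=cam('wrist'); cv2.imwrite('pics/wr.png',c['frame'][:,:,::-1])
E
```

```text
N 238 n [0.561 0.001 0.828] tilt 34.1 fit centre [0.6198 0.1352 0.0487] r 0.0589 zrange 0.011455539848563265 0.08554534434217553 x 0.5664566837063845 0.6707990420199964
9.4 [0.5449751  0.1448306  0.11876109] [-0.2730379   0.67544865 -0.49407896]
[[ 0.052  0.63   0.775  0.545]
 [ 0.999 -0.027 -0.045  0.145]
 [-0.007  0.776 -0.63   0.119]
 [ 0.     0.     0.     1.   ]] [ 0.39 -0.48  2.5  -0.9   0.44  1.14]
[-0.051  0.021 -0.007 -0.03  -0.066  0.204]
```

View pics/pregrasp.png

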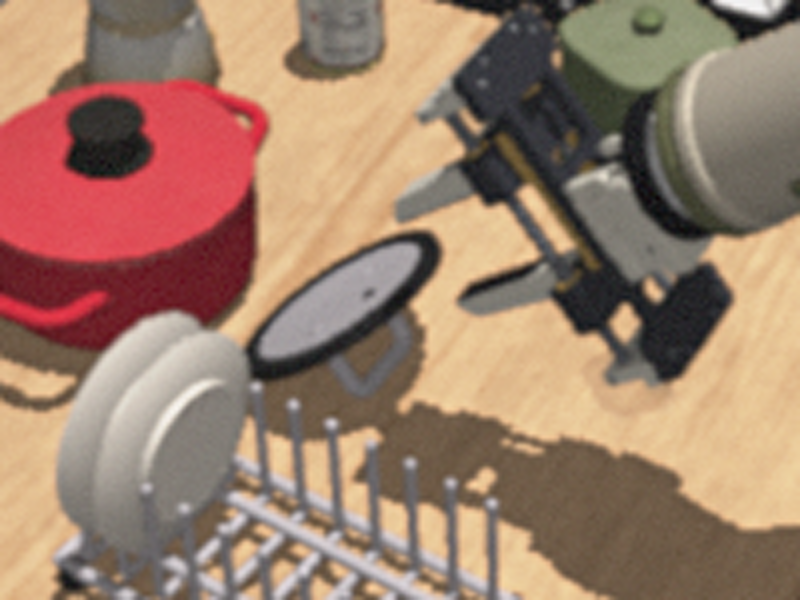

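The scene crop shows the gripper tilted forward: its upper fingertip is at (400,215), the lower at (465,300), and the raised lid edge at (435,245) lies between them. Joint 3 sits at its limit here, but the grasp pose lies further forward.

Emit:
{"fn": "move_arm", "kwargs": {
  "plan": [
    [-0.05,0.02,0,-0.03,-0.09,0.16,50],
    [-0.05,0.02,0,-0.03,-0.09,0.16,50],
    [-0.05,0.02,0,-0.03,-0.09,0.16,50],
    [-0.05,0.02,0,-0.03,-0.09,0.16,50],
    [-0.05,0.02,0,-0.03,-0.09,0.16,50],
    [-0.05,0.02,0,-0.03,-0.04,0.25,50],
    [-0.05,0.02,0,-0.03,-0.04,0.25,50],
    [-0.05,0.02,0,-0.03,-0.04,0.25,50],
    [-0.05,0.02,0,-0.03,-0.04,0.25,50],
    [-0.05,0.02,0,-0.03,-0.04,0.25,50]
  ]
}}

```text
t: 10.45
tool_pos: [0.5746, 0.1351, 0.0817]
orientation: [1.697, 1.637, 0.813]
force: [0.5, 0.5, 0.0]
opening: 0.0499
gripper_force: 0.0
```

```bash
python3 look.py ing
python3 - <<'E'
from h import *
A=now(); print(A.round(3),read_state()['q'].round(2))
D=down(54,-.03); print(rows(A,T([.5748,.136,.0745],D),1))
E
```

```text
N 289 n [0.338 0.122 0.933] tilt 21.0 fit centre [0.566  0.1687 0.0739] r 0.0524 zrange 0.03091780022488561 0.09994799071072732 x 0.4703579167835169 0.6469144463444891
10.5 [0.57504817 0.13513871 0.08209417] [ 0.04767105 -0.06601551 -0.15680212]
[[ 0.035  0.605  0.795  0.575]
 [ 0.999 -0.024 -0.025  0.135]
 [ 0.003  0.796 -0.606  0.082]
 [ 0.     0.     0.     1.   ]] [ 0.31 -0.28  2.47 -1.33  0.28  1.54]
[-0.213  0.016 -0.052  0.033 -0.249  0.175]
```

View pics/ing.png

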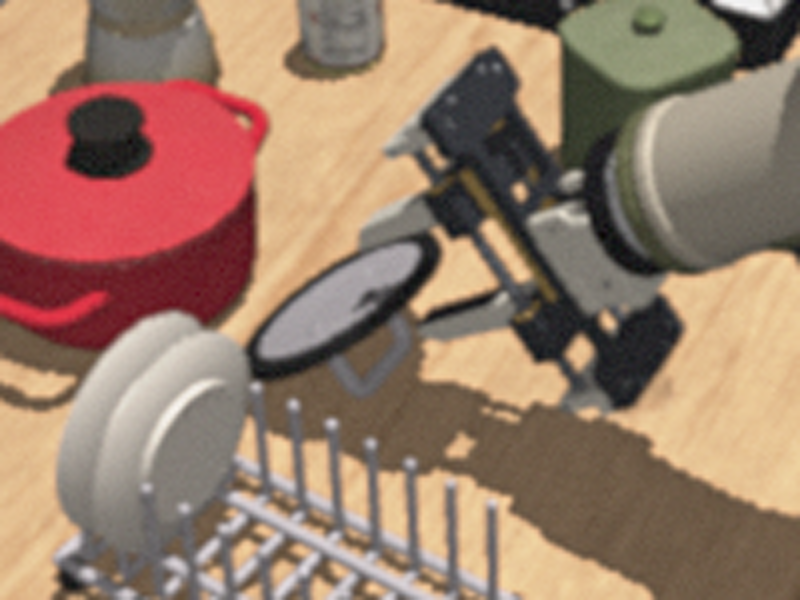

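The fingers straddle the raised edge, the upper tip at (365,235) and the lower at (425,325). The tool is about 6 mm too high, so I will centre it and close.

Emit:
{"fn": "move_arm", "kwargs": {
  "plan": [
    [0,0,0,0,-0.06,0.05,50],
    [0,0,0,0,-0.06,0.05,50],
    [0,0,0,0,-0.06,0.05,50],
    [0,0,0,0,-0.06,0.05,30],
    [0,0,0,0,0,0,20],
    [0,0,0,0,0,0,15],
    [0,0,0,0,0,0,10],
    [0,0,0,0,0,0,5],
    [0,0,0,0,0,0,0],
    [0,0,0,0,0,0,0]
  ],
  "force": 35
}}

```text
t: 11.5
tool_pos: [0.5736, 0.1352, 0.078]
orientation: [1.7, 1.641, 0.812]
force: [1.2, -0.1, 0.5]
opening: 0.0086
gripper_force: 35.0
```

Run:
```python
from h import *
A=now(); print(A.round(3))
B=A.copy(); B[:3,3]=(.56,.135,.20); print(rows(A,B,6)); 
C=T([.53,.20,.265],down(0,-.141)); print(rows(B,C,14))
X=fmp(np.linalg.inv(B)@C,.1).real; P=B
for i in range(10): P=P@X; print(P[:3,3].round(3),(P[:3,3]+.121*P[:3,2]).round(3))
```

```text
[[ 0.033  0.61   0.792  0.574]
 [ 0.999 -0.024 -0.024  0.135]
 [ 0.004  0.792 -0.61   0.078]
 [ 0.     0.     0.     1.   ]]
[ 0.    -0.    -0.    -0.001  0.589 -0.568]
[ 0.623 -0.036  0.067  0.181 -0.003 -0.217]
[0.554 0.142 0.205] [0.643 0.138 0.122]
[0.549 0.148 0.21 ] [0.63  0.145 0.12 ]
[0.544 0.155 0.216] [0.616 0.151 0.119]
[0.54  0.161 0.222] [0.603 0.158 0.119]
[0.537 0.168 0.228] [0.59  0.165 0.12 ]
[0.534 0.174 0.235] [0.577 0.172 0.122]
[0.532 0.181 0.242] [0.565 0.179 0.126]
[0.53  0.187 0.25 ] [0.552 0.186 0.131]
[0.53  0.194 0.257] [0.541 0.193 0.137]
[0.53  0.2   0.265] [0.53  0.2   0.144]
```

Emit:
{"fn": "move_arm", "kwargs": {
  "plan": [
    [0,0,0,0,0.2,-0.19,0],
    [0,0,0,0,0.3,-0.28,0],
    [0,0,0,0,0.5,-0.48,0],
    [0,0,0,0,0.6,-0.58,0],
    [0,0,0,0,0.6,-0.58,0],
    [0,0,0,0,0.6,-0.58,0],
    [0,0,0,0,0.5,-0.48,0],
    [0,0,0,0,0.24,-0.23,0],
    [0,0,0,0,0,0,0],
    [0,0,0,0,0,0,0]
  ]
}}

```text
t: 12.5
tool_pos: [0.5596, 0.1348, 0.1983]
orientation: [1.701, 1.642, 0.81]
force: [0.8, -0.5, -2.2]
opening: 0.0088
gripper_force: 35.0
```

Emit:
{"fn": "move_arm", "kwargs": {
  "plan": [
    [0.62,-0.04,0.07,0.18,0,-0.22,0],
    [0.62,-0.04,0.07,0.18,0,-0.22,0],
    [0.62,-0.04,0.07,0.18,0,-0.22,0],
    [0.62,-0.04,0.07,0.18,0,-0.22,0],
    [0.62,-0.04,0.07,0.18,0,-0.22,0],
    [0.62,-0.04,0.07,0.18,0,-0.22,0],
    [0.62,-0.04,0.07,0.18,0,-0.22,0],
    [0.62,-0.04,0.07,0.18,0,-0.22,0],
    [0.62,-0.04,0.07,0.18,0,-0.22,0],
    [0.62,-0.04,0.07,0.18,0,-0.22,0]
  ]
}}

```text
t: 13.5
tool_pos: [0.5315, 0.1812, 0.2422]
orientation: [2.2, 1.953, 0.263]
force: [-0.5, -1.0, -2.6]
opening: 0.0087
gripper_force: 35.0
```

Run:
```python
from h import *
A=now(); print(A.round(3),read_state()['q'].round(2),read_state()['opening'])
B=T([.53,.20,.265],down(0,-.141)); print(rows(A,B,4))
C=T([.5224,.305,.265],down(0,-.141)); print(rows(A,C,10))
```

```text
[[ 0.117  0.96   0.255  0.531]
 [ 0.993 -0.115 -0.022  0.181]
 [ 0.008  0.256 -0.967  0.242]
 [ 0.     0.     0.     1.   ]] [ 0.3  -0.21  1.82 -0.1   1.29  0.44] 0.008734557600984547
[ 0.618 -0.026  0.053  0.186 -0.001 -0.231]
[ 0.247 -0.01   0.021  0.487 -0.086 -0.102]
```

Emit:
{"fn": "move_arm", "kwargs": {
  "plan": [
    [0.35,-0.01,0.02,0.49,-0.09,-0.1,0],
    [0.35,-0.01,0.02,0.49,-0.09,-0.1,0],
    [0.35,-0.01,0.02,0.49,-0.09,-0.1,0],
    [0.35,-0.01,0.02,0.49,-0.09,-0.1,0],
    [0.35,-0.01,0.02,0.49,-0.09,-0.1,0],
    [0.35,-0.01,0.02,0.49,-0.09,-0.1,0],
    [0.37,-0.01,0.02,0.49,-0.09,-0.1,0],
    [0,0,0,0.49,-0.09,-0.1,0],
    [0,0,0,0.49,-0.09,-0.1,0],
    [0,0,0,0.49,-0.09,-0.1,0]
  ]
}}

```text
t: 14.5
tool_pos: [0.5222, 0.3067, 0.2666]
orientation: [2.362, 2.069, 0.01]
force: [0.4, 0.6, -2.9]
opening: 0.0087
gripper_force: 35.0
```

```bash
cat > fit.py <<'E'
from h import *
A=now(); s=read_state(); print(A.round(4),s['opening'],s['force'])
ctr=A[:3,3]+.056*A[:3,2]
for n in('scene','top'):
    c=cam(n); Q=pts(c).reshape(-1,3); f=c['frame'].reshape(-1,3).astype(int)
    L=(Q-ctr)@A[:3,:3]   # local tool axes about expected lid centre
    m=(np.abs(L[:,1])<.025)&(np.hypot(L[:,0],L[:,2])<.085)&(L[:,2]>-.03)&(f.max(1)<75)
    S=Q[m]; 
    if len(S)<30: print(n,len(S)); continue
    l=L[m]; k=np.linalg.lstsq(np.c_[l[:,[0,2]],np.ones(len(l))],l[:,1],rcond=None)[0]
    for i in range(3):
        r=l[:,1]-np.c_[l[:,[0,2]],np.ones(len(l))]@k; l=l[np.abs(r)<max(.003,2*r.std())]; k=np.linalg.lstsq(np.c_[l[:,[0,2]],np.ones(len(l))],l[:,1],rcond=None)[0]
    print(n,len(l),'slope x,z',k[:2].round(3),'off y',k[2].round(4),'x',l[:,0].min().round(3),l[:,0].max().round(3),'z',l[:,2].min().round(3),l[:,2].max().round(3),'y',np.percentile(l[:,1],[5,50,95]).round(4))
    if n=='scene':
        u,v=map(int,proj(c,ctr)); cv2.imwrite('pics/hang%d.png'%(s['t']*10),cv2.resize(c['frame'][v-75:v+75,u-100:u+100,::-1],None,fx=4,fy=4,interpolation=cv2.INTER_CUBIC))
E
python3 fit.py; ls pics
```

```text
[[ 0.1315  0.9913  0.0056  0.5222]
 [ 0.9913 -0.1315  0.0031  0.3067]
 [ 0.0038  0.0052 -1.      0.2666]
 [ 0.      0.      0.      1.    ]] 0.008725080882919517 [ 0.408502    0.59181604 -2.88945294]
scene 360 slope x,z [0.001 0.002] off y -0.0031 x -0.063 0.064 z -0.03 0.067 y [-0.0047 -0.0031 -0.0009]
top 110 slope x,z [-0.214  0.016] off y -0.0134 x -0.066 -0.002 z -0.03 0.045 y [-0.0116 -0.0037  0.003 ]
hang145.png
ing.png
pre.png
pregrasp.png
rack.png
scene0.png
tipped.png
top0.png
wr.png
```

Run:
```python
from h import *
c0=np.array([.558,.300])
for n in('top','scene'):
    Q=np.load(f'/tmp/{n}0.npz')['W'].reshape(-1,3)
    m=(Q[:,0]>.43)&(Q[:,0]<.7)&(Q[:,1]>.22)&(Q[:,1]<.39)&(Q[:,2]>.045)&(Q[:,2]<.1); P=Q[m]
    for yaw in(-.125,-.133,-.141,-.149):
        h=np.array([np.cos(yaw),np.sin(yaw)]); g=np.array([-h[1],h[0]])
        x=(P[:,:2]-c0)@h; y=(P[:,:2]-c0)@g; k=(x>-.11)&(x<.03)&(np.abs(np.abs(y)-.042)<.012)
        z=np.exp(2j*np.pi*x[k]/.024); a=z.mean()
        print(n,yaw,k.sum(),'coherence %.3f phase mm %.2f'%(abs(a),np.angle(a)/2/np.pi*24),'per row',[ '%.2f %.2f'%(np.angle(z[s].mean())/2/np.pi*24, y[k][s].mean()*1e3) for s in (y[k]>0,y[k]<0) if s.any()])
```

```text
top -0.125 265 coherence 0.893 phase mm 0.71 per row ['1.37 40.84', '-0.07 -42.89']
top -0.133 265 coherence 0.905 phase mm 0.69 per row ['1.05 40.57', '0.28 -43.15']
top -0.141 265 coherence 0.909 phase mm 0.68 per row ['0.73 40.28', '0.63 -43.41']
top -0.149 265 coherence 0.907 phase mm 0.67 per row ['0.41 40.00', '0.97 -43.68']
scene -0.125 682 coherence 0.896 phase mm -0.48 per row ['0.16 44.27', '-1.15 -39.82']
scene -0.133 682 coherence 0.906 phase mm -0.50 per row ['-0.20 43.97', '-0.83 -40.12']
scene -0.141 682 coherence 0.909 phase mm -0.53 per row ['-0.55 43.68', '-0.51 -40.41']
scene -0.149 682 coherence 0.906 phase mm -0.55 per row ['-0.90 43.38', '-0.18 -40.71']
```

View pics/hang145.png

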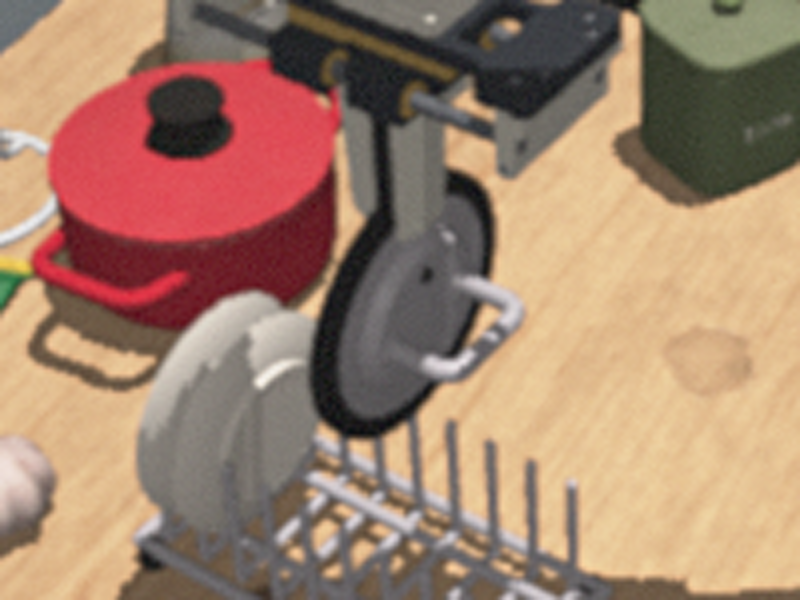

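The hanging lid is at crop (400,310), vertical with its handle facing front, directly over the free gaps. Its measured slopes and offset are near zero, so I will lower it.

Emit:
{"fn": "move_arm", "kwargs": {
  "plan": [
    [0,0,0.01,-0.01,0,0.46,0],
    [0,0,0.01,-0.01,0,0.46,0],
    [0,0,0.01,-0.01,0,0.46,0],
    [0,0,0.01,-0.01,0,0.46,0],
    [0,0,0.01,-0.01,0,0.46,0],
    [0,0,0.01,-0.01,0,0.46,0],
    [0,0,0.01,0,0,0.46,0],
    [0,0,0.01,0,0,0.46,0],
    [0,0,0.01,0,0,0.46,0],
    [0,0,0.01,0,0,0.46,0]
  ]
}}

```text
t: 15.6
tool_pos: [0.5228, 0.305, 0.1513]
orientation: [2.373, 2.058, 0.011]
force: [0.2, -0.7, -3.5]
opening: 0.0083
gripper_force: 35.0
```

Emit:
{"fn": "move_arm", "kwargs": {
  "plan": [
    [0,0,0,0,0,0.1,0],
    [0,0,0,0,0,0.08,0],
    [0,0,0,0,0,0.06,0],
    [0,0,0,0,0,0.06,0],
    [0,0,0,0,0,0.06,0],
    [0,0,0,0,0,0.05,0],
    [0,0,0,0,0,0.05,0],
    [0,0,0,0,0,0.02,0],
    [0,0,0,0,0,0,0],
    [0,0,0,0,0,0,0]
  ]
}}

```text
t: 16.6
tool_pos: [0.5239, 0.3057, 0.1424]
orientation: [2.372, 2.057, 0.016]
force: [-1.5, -0.2, 7.9]
opening: 0.0088
gripper_force: 35.0
```

```bash
python3 fit.py; ls pics/hang*
```

```text
[[ 0.1415  0.9899  0.0085  0.5239]
 [ 0.9899 -0.1416  0.0056  0.3057]
 [ 0.0067  0.0077 -0.9999  0.1424]
 [ 0.      0.      0.      1.    ]] 0.008768257286394148 [-1.49559797 -0.19183864  7.87155734]
scene 280 slope x,z [ 0.004 -0.004] off y -0.0035 x -0.062 0.062 z -0.029 0.066 y [-0.0052 -0.0036 -0.0012]
top 154 slope x,z [-0.137  0.169] off y -0.0095 x -0.068 0.02 z -0.03 0.084 y [-0.0143 -0.0038  0.013 ]
pics/hang145.png
pics/hang166.png
```

Run:
```python
from h import *
c=cam('scene'); W=pts(c); f=c['frame'].astype(int)
u,v=map(int,proj(c,(.523,.305,.082))); cv2.imwrite('pics/placed.png',cv2.resize(c['frame'][v-50:v+50,u-65:u+65,::-1],None,fx=6,fy=6,interpolation=cv2.INTER_CUBIC))
Q=W.reshape(-1,3); h=np.array([.9901,-.1405]); x=(Q[:,:2]-[.558,.3])@h; y=(Q[:,:2]-[.558,.3])@[.1405,.9901]
m=(np.abs(x+.036)<.012)&(np.abs(y)<.075)&(f.reshape(-1,3).max(1)<75)&(Q[:,2]>.01)&(Q[:,2]<.16)
S=np.c_[x,y,Q[:,2]][m]; yz=S[:,1:]
A=np.c_[2*yz,np.ones(len(yz))]
for i in range(4):
    s=np.linalg.lstsq(A,(yz**2).sum(1),rcond=None)[0]; r=np.sqrt(s[2]+s[0]**2+s[1]**2); d=np.hypot(*(yz-s[:2]).T)
    k=np.abs(d-r)<.008; yz=yz[k]; A=A[k]
print(len(S),len(yz),'centre y,z',s[:2].round(4),'r',r.round(4),'x med',np.median(S[:,0]).round(4),'zmin/max',np.percentile(S[:,2],[1,99]).round(4))
```

```text
582 541 centre y,z [0.0007 0.0865] r 0.0591 x med -0.0372 zmin/max [0.0243 0.1569]
```

View pics/placed.png

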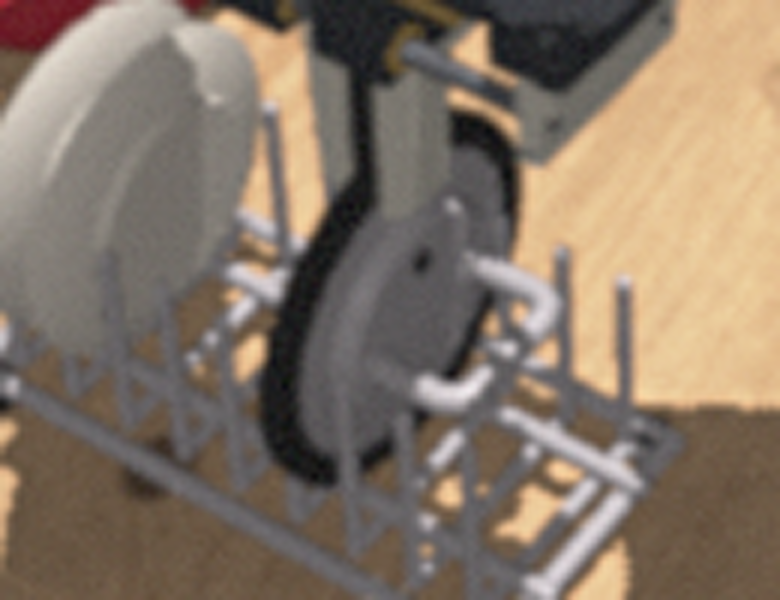

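The lid stands in the third gap at crop (390,310), with tines on both sides and its handle between the tine rows. I will press 1–2 mm further to confirm it is on the rails.

Emit:
{"fn": "move_arm", "kwargs": {
  "plan": [
    [0,0,0,0,0,0.03,0],
    [0,0,0,0,0,0.03,0],
    [0,0,0,0,0,0,0],
    [0,0,0,0,0,0,0],
    [0,0,0,0,0,0,0],
    [0,0,0,0,0,0,0],
    [0,0,0,0,0,0,0],
    [0,0,0,0,0,0,0],
    [0,0,0,0,0,0,0],
    [0,0,0,0,0,0,0]
  ]
}}

```text
t: 17.75
tool_pos: [0.5246, 0.3062, 0.1422]
orientation: [2.372, 2.057, 0.019]
force: [-2.2, 0.9, 11.9]
opening: 0.0086
gripper_force: 35.1
```

Emit:
{"fn": "move_arm", "kwargs": {
  "plan": [
    [0,0,0,0,0,-0.04,0],
    [0,0,0,0,0,-0.04,0],
    [0,0,0,0,0,0,0],
    [0,0,0,0,0,0,9],
    [0,0,0,0,0,0,11],
    [0,0,0,0,0,0,13],
    [0,0,0,0,0,0,16],
    [0,0,0,0,0,0,20],
    [0,0,0,0,0,0,25],
    [0,0,0,0,0,0,30]
  ],
  "force": 10
}}

```text
t: 18.75
tool_pos: [0.5227, 0.3049, 0.1406]
orientation: [2.373, 2.058, 0.01]
force: [0.2, 0.7, 0.1]
opening: 0.0282
gripper_force: 0.0
```

Emit:
{"fn": "move_arm", "kwargs": {
  "plan": [
    [0,0,0,0,0,0,34],
    [0,0,0,0,0,0,34],
    [0,0,0,0,0,-0.2,34],
    [0,0,0,0,0,-0.4,34],
    [0,0,0,0,0,-0.6,34],
    [0,0,0,0,0,-0.8,34],
    [0,0,0,0,0,-0.8,34],
    [0,0,0,0,0,-0.8,34],
    [0,0,0,0,0,-0.6,34],
    [0,0,0,0,0,-0.3,34]
  ]
}}

```text
t: 19.75
tool_pos: [0.5231, 0.305, 0.2564]
orientation: [2.372, 2.057, 0.016]
force: [0.4, 0.3, 0.2]
opening: 0.0341
gripper_force: 0.0
```

Run:
```python
from h import *
s=read_state(); print(s['t'],s['tool_pos'],s['force'],s['opening'])
c=cam('scene'); u,v=map(int,proj(c,(.56,.25,.07))); cv2.imwrite('pics/final.png',cv2.resize(c['frame'][v-100:v+100,u-130:u+130,::-1],None,fx=3,fy=3,interpolation=cv2.INTER_CUBIC))
W=pts(cam('top')); Q=W.reshape(-1,3)
x=(Q[:,:2]-[.558,.3])@[.9901,-.1405]; y=(Q[:,:2]-[.558,.3])@[.1405,.9901]
m=(np.abs(x+.036)<.012)&(np.abs(y)<.06)&(Q[:,2]>.105)&(Q[:,2]<.165); S=np.c_[x,y,Q[:,2]][m]; print(len(S),S.min(0).round(4),S.max(0).round(4),np.median(S,0).round(4))
m=(np.abs(Q[:,0]-.545)<.09)&(np.abs(Q[:,1]+.11)<.09)&(Q[:,2]>.008)&(Q[:,2]<.13); S=Q[m]; print('canister',S.min(0),S.max(0))
```

```text
19.75 [0.52308084 0.30497205 0.25641876] [0.38162067 0.34734949 0.1863544 ] 0.034116547031727465
200 [-0.048  -0.0586  0.106 ] [-0.0371  0.0261  0.1501] [-0.0436 -0.0221  0.1406]
canister [ 0.47714079 -0.1884865   0.00807033] [ 0.62615353 -0.02619213  0.12552936]
```

View pics/final.png

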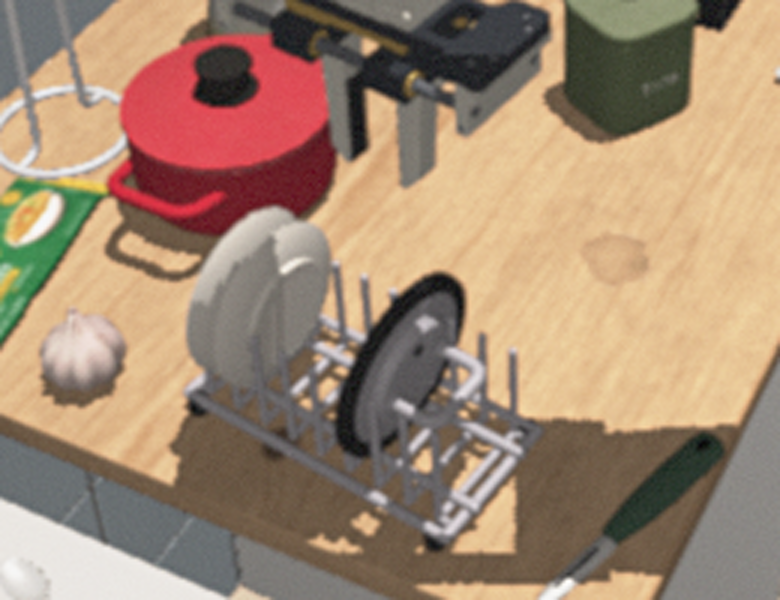

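The lid stands in the drainer at crop (400,365), its top edge about 148 mm up as expected, and the gripper is clear above it. The casserole and canister in view are where they were.

```bash
python3 -c "
from plant import *
print(close_job())"
```

```text
the job is handed in; nothing more can be done
None
```

The lid was tipped over on its handle, taken by the raised edge, stood upright on the rails in the third gap of the drainer and released; the job was handed in at about 20 s with the robot clear, and no verdict came back.

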